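Put the clay tools away in the bolted tool case

TASK

Slide the bolt on the blue tool case fully back to free its lid, then lift the lid by its black knob until it stands upright, and leave it open. Put the three loose clay tools lying on the table (the flat rib, the loop tool and the stamp) into the case, each wholly inside the compartment that already holds a tool of its kind (rib with rib, long-handled tool with long-handled tool, stamp with stamp), lowering each one in rather than dropping it. Do not shift the cones, pots, jar and pebble standing about.

Things in the scene. Friction and masses are not known exactly. Their poses are not given: they have to be found in the camera images.
- box: The blue steel tool case, fixed to the table, 180 (x) by 330 (y) by 55 mm high without lid, walls and floor 5 mm. Origin: centre of its underside, on the table; x points to the hinge side, away from the robot, y to the case's left, z up. Two dividers as high as the walls make three compartments side by side along y, each 170 (x) by 103 mm (y) inside.
- comp_left (a point): Centre of the left compartment's floor (5 mm above the table, 108 mm to +y of the case's centre); axes as the case.
- comp_middle (a point): Centre of the middle compartment's floor.
- comp_right (a point): Centre of the right compartment's floor (108 mm to -y of the case's centre).
- bolt (a joint): Sliding bolt along the front of the case, m: near 0 (up to 0.005) shot, its bar lies over a steel lug of the lid and holds it shut; it slides along the case's +y to its stop at 0.035, fully back. It is clear of the lug beyond 0.016. Stays where it is left; about 2 N of friction.
- bolt_pin (a point): Top of the upright steel pin by which the bolt is slid: 12 mm thick, standing 34 mm clear above the 10 mm wide bar, which runs along y just beneath it and whose top is 73 mm above the table. Moves with the bolt; axes as the case. It stands 11 mm in front of the case's front edge and, shot, 105 mm to +y of the case's middle.
- lid (a joint): Lid angle, rad: 0 shut, 1.57 upright, stop at 1.75. A stiff hinge: it stays at any angle; lifting takes about 6 N at the knob.
- lid_knob (a point): Centre of the lid's black knob: a drum 28 mm long along the hinge line (case y) and 20 mm thick on a thin stem, its centre 30 mm above the lid's top face, 15 mm behind the lid's front edge. Held by its two flat ends it can turn between the fingers as the lid swings; with the lid upright the knob is on its far (+x) side. Axes of the lid.
- lid_hinge (a point): Middle of the hinge line, on the case's far top edge; the line runs along y. From it the knob's centre lies 165 mm towards the front (-x of the lid) and 38 mm up with the lid shut. The lid is 8 mm thick.
- rib: Loose tool: flat light-wood throwing rib with round ends, 70 (x) by 36 (y) by 9 mm thick with a dark spot in its middle, lying flat. Origin: centre of its underside.
- loop_tool: Loose tool: long-handled loop tool lying flat, wooden handle 90 (x) by 15 by 14 mm high, and a brass ferrule and steel wire loop beyond it towards +x. Origin: middle of the handle's underside; it reaches 45 mm to -x and 86 mm to +x of it.
- loop_end (a point): Far end of the loop tool's wire loop.
- stamp: Loose tool: turned wooden clay stamp standing on its 34 mm round foot, 46 mm high, waist 18 mm, round top knob 26 mm thick from 33 to 44 mm up. Origin: centre of its foot.
- case_rib: A rectangular wooden rib, 56 (x) by 38 by 8 mm, already in one compartment. Which compartment holds which kind varies; each tool in the case lies about 42 mm behind (+x of) its compartment's centre and 19 mm to its left (+y). Origin: centre of its underside.
- case_knife: A wooden modelling knife, the long-handled tool already in the case, 80 (x) by 12 by 12 mm. Origin: middle of its underside.
- case_stamp: A square-footed wooden stamp already in the case, foot 32 by 32 mm, 44 mm high. Origin: centre of its foot.
- cone_a: Bystander: a brown pine cone, 44 mm across, 46 high. Origin: centre of its underside.
- cone_b: Bystander: another such pine cone. Origin: centre of its underside.
- cup: Bystander: a white ceramic cup, 68 mm across, 70 high. Origin: centre of its underside.
- pinch_pot: Bystander: a terracotta pinch pot, 90 mm across, 45 high. Origin: centre of its underside.
- glaze_jar: Bystander: a white jar, 60 mm across, 85 high. Origin: centre of its underside.
- pebble: Bystander: a grey pebble, 40 mm across, 19 high. Origin: centre of its underside.
Not all that is in view belongs to the job. Leave any green or turquoise look-alike of the rib alone.

How it is judged (in metres and radians):
On the way, in this order (a step that is already met when the one before it is completed fails the run):
1. the bolt is slid back, clear of the lid (value of joint bolt above 0.025 m), for 0.1 s.
2. the lid is lifted upright (value of joint lid above 1.3 rad), for 0.2 s.
At the end, for the whole second after the job is handed in: The bolt is back (over 25 mm of its 35), the lid stands open (over 1.3 rad), and the rib, loop tool (handle and loop) and stamp lie at rest inside the compartment that holds the tool of the same kind, below the rim (origins under 45 mm, loop end under 55 mm above the table) (value of joint bolt above 0.025 m and value of joint lid above 1.3 rad and ((y of rib in the frame of box between -0.1593 and -0.0573 m and x of rib in the frame of box between -0.085 and 0.085 m and z of each of rib, case_rib in the frame of box below 0.045 m and y of case_rib in the frame of box between -0.1593 and -0.0573 m and x of case_rib in the frame of box between -0.085 and 0.085 m) or (y of rib in the frame of box between -0.051 and 0.051 m and x of rib in the frame of box between -0.085 and 0.085 m and z of each of rib, case_rib in the frame of box below 0.045 m and y of case_rib in the frame of box between -0.051 and 0.051 m and x of case_rib in the frame of box between -0.085 and 0.085 m) or (y of rib in the frame of box between 0.0573 and 0.1593 m and x of rib in the frame of box between -0.085 and 0.085 m and z of each of rib, case_rib in the frame of box below 0.045 m and y of case_rib in the frame of box between 0.0573 and 0.1593 m and x of case_rib in the frame of box between -0.085 and 0.085 m)) and ((y of loop_tool in the frame of box between -0.1593 and -0.0573 m and x of loop_tool in the frame of box between -0.085 and 0.085 m and z of each of loop_tool, case_knife in the frame of box below 0.045 m and y of loop_end in the frame of box between -0.1593 and -0.0573 m and x of loop_end in the frame of box between -0.085 and 0.085 m and z of loop_end in the frame of box below 0.055 m and y of case_knife in the frame of box between -0.1593 and -0.0573 m and x of case_knife in the frame of box between -0.085 and 0.085 m) or (y of loop_tool in the frame of box between -0.051 and 0.051 m and x of loop_tool in the frame of box between -0.085 and 0.085 m and z of each of loop_tool, case_knife in the frame of box below 0.045 m and y of loop_end in the frame of box between -0.051 and 0.051 m and x of loop_end in the frame of box between -0.085 and 0.085 m and z of loop_end in the frame of box below 0.055 m and y of case_knife in the frame of box between -0.051 and 0.051 m and x of case_knife in the frame of box between -0.085 and 0.085 m) or (y of loop_tool in the frame of box between 0.0573 and 0.1593 m and x of loop_tool in the frame of box between -0.085 and 0.085 m and z of each of loop_tool, case_knife in the frame of box below 0.045 m and y of loop_end in the frame of box between 0.0573 and 0.1593 m and x of loop_end in the frame of box between -0.085 and 0.085 m and z of loop_end in the frame of box below 0.055 m and y of case_knife in the frame of box between 0.0573 and 0.1593 m and x of case_knife in the frame of box between -0.085 and 0.085 m)) and ((y of stamp in the frame of box between -0.1593 and -0.0573 m and x of stamp in the frame of box between -0.085 and 0.085 m and z of each of stamp, case_stamp in the frame of box below 0.045 m and y of case_stamp in the frame of box between -0.1593 and -0.0573 m and x of case_stamp in the frame of box between -0.085 and 0.085 m) or (y of stamp in the frame of box between -0.051 and 0.051 m and x of stamp in the frame of box between -0.085 and 0.085 m and z of each of stamp, case_stamp in the frame of box below 0.045 m and y of case_stamp in the frame of box between -0.051 and 0.051 m and x of case_stamp in the frame of box between -0.085 and 0.085 m) or (y of stamp in the frame of box between 0.0573 and 0.1593 m and x of stamp in the frame of box between -0.085 and 0.085 m and z of each of stamp, case_stamp in the frame of box below 0.045 m and y of case_stamp in the frame of box between 0.0573 and 0.1593 m and x of case_stamp in the frame of box between -0.085 and 0.085 m)) and linear speed of each of rib, loop_tool, stamp below 0.02 m/s); the robot touches nothing.
It fails at once if the lid is forced up against the bolt (value of joint lid above 0.1 rad and value of joint bolt below 0.012 m).
It fails at once if a loose tool is dropped (falls faster than 0.9 m/s, about 40 mm) ((linear speed of rib above 0.9 m/s and contact force between the fingers and rib below 0.05 N) or (linear speed of loop_tool above 0.9 m/s and contact force between the fingers and loop_tool below 0.05 N) or (linear speed of stamp above 0.9 m/s and contact force between the fingers and stamp below 0.05 N)).
It fails at once if a bystander is shifted more than 40 mm (distance of any of cone_a, cone_b, cup, pinch_pot, glaze_jar, pebble from where it was at the start of the episode above 0.04 m).
It also fails if it takes over 72 s, if anything falls off the work surface, if the arm or the gripper's body presses on something with over 40 N, if the wrist force passes 120 N, or if a joint passes its speed limit or range.

ROBOT

A 7-joint arm with a two-finger parallel gripper is mounted at the origin on the work surface. World frame = base frame: x ahead of the robot, y to its left, z up, the work surface at z = 0. Lengths are in m, angles in degrees, forces in N, time in s.
With the tool pointing down it reaches from about 0.425 to 0.875 m from the base axis. Payload 4.7 kg.
Tool frame: the origin (TCP) lies between the finger pads; the fingertips stand 8 mm ahead of it and the grasp point (between the pads) lies 11 mm behind it; z points along the fingers, y is the line along which they close (so a half turn about z gives the same grasp; the last joint's range is limited). The gripper opens to 87 mm and grips with 3 to 60 N. Pads are 19 mm wide; open, the fingers measure 117 mm over their backs; the gripper's body (75 mm by 190 mm) begins 51 mm behind the grasp point.
Start: joints at [-71.156, 18.392, -4.016, 83.108, 1.295, 78.541, -3.26], TCP at [0.201, 0.618, 0.231] pointing down, gripper open.
Joint ranges: [-163.93, 163.93], [-17.29, 119.83], [-79.2, 71.16], [3.27, 140.29], [-89.18, 269.18], [5.43, 117.66], [-154.24, 154.24]. Speed limits (degrees/s): [147.25, 147.25, 180, 180, 180, 180, 180].

INTERFACE

Orientations are given as [roll, pitch, yaw] about the fixed x, y, z axes, in that order (R = Rz(yaw) Ry(pitch) Rx(roll)).
In Python, from cell import env, viewer gives the robot as it stands. The module is installed in compiled form; this text tells all that it offers.
- The arm moves only by the tool arm_command, never from a script. Its argument "series" is a list of rows, each a list of 2 entries, a list of its own where there are three numbers: the shift along the tool's x, y, z in mm, then the turn about the tool's z in rad. A call has exactly 5 rows; each row is the pose to reach, as a shift and turn from the pose commanded when the call began, along the tool's axes at that moment; what a row does not reach only later rows make up. A row lasts 1/10 s, in which the tool goes at most 50 mm and 8.59 degrees, less where a joint would pass 70% of its speed; a pose out of reach is approached as far as the arm can. A call with a gripper value outside its range is refused whole. "grip" is the gripper command: -1 is fully open, 1 is shut, values between are in proportion, set as the call begins (left out, the last holds). The fingers move at their own pace and stop on an object; "grip_force" is the grip in N (left out, the last holds). Time passes only in rows, so rows that repeat a pose let the fingers close, or fill a call up. It gives the time, the measured TCP pose, the force, the opening and the grip force at its end, in the units of the state.
- env.get_obs(): the state, without advancing time (a new reading comes with each control period).
- viewer.read_camera(name): name is "side" or "top" or "wrist"; returns (picture, depth): 400x640x3 uint8, blue, green, red; 400x640 float32, m along the optical axis (not along the pixel's ray), 0 where there is no reading.
- viewer.calibration(name): a dict with "K" (3x3 intrinsics, pixels), "dist" ([k1, k2, p1, p2, k3] as OpenCV has them; the pictures are not rectified), "T" (4x4, takes a point from camera to world coordinates); the wrist camera has in their place "hand_eye" (4x4, takes a point from camera to tool coordinates, whose origin is the TCP and whose axes are the flange's). Camera axes: x right, y up, looking along -z (the intrinsics and any distortion apply to the point x, -y, -z); pixel columns grow to the right and rows downward; lengths in m; the calibration is good to about 2 mm. A picture is of the moment at which its call begins: read the wrist's pose just before it. calibration takes no time and is no camera call.
- env.sign_off(): hands the job in; it is judged then, once.
The state is a dict: "time_s": time; "qpos": joint angles; "joint_velocities": joint speeds; "effort": joint torques, N m; "tool_pos": TCP position; "tool_rot": TCP orientation; "force": force on the tool from outside, world axes, zero at the start; "wrist_torque": the same for the moment, N m; "grip_width": finger opening in m; "grasp_force": force on a finger pad.
Only numpy, scipy, OpenCV 4.12 (cv2) and the standard library are available. Lean on these libraries where they do the work, as an engineer would, in place of code of your own. Each camera call takes 0.05 s, during which the arm holds its last target. There are 200 camera calls.

## Working session

There is one attempt and no reset: what is moved stays moved. The work goes in short steps, Python scripts to look and compute and a tool call to move; the robot and the scene stay as the last step left them, time stands still between calls to the robot, and variables do not carry over. Pictures are saved under pics/ and viewed, at most 10 in all, crops included, and the job is handed in when it is done.

Besides the shell and the picture viewer there is one more tool, called as name([rows], argument=value, ...), one row to a line, values as JSON. arm_command: Moves the arm, as the interface text tells. Its arguments: {"type":"object","properties":{"series":{"type":"array"},"grip":{"type":"number"},"grip_force":{"type":"number"}},"required":["series"]}

```bash
mkdir -p pics; cat > h.py <<'E'
import numpy as np, cv2
from cell import env, viewer
from scipy.spatial.transform import Rotation as R
def tool():
    o=env.get_obs(); T=np.eye(4); T[:3,:3]=R.from_euler('xyz',o['tool_rot'],degrees=True).as_matrix(); T[:3,3]=o['tool_pos']; return T
def look(n):
    T=tool(); c=viewer.calibration(n); p,d=viewer.read_camera(n)
    c['W']=np.array(c['T']) if 'T' in c else T@np.array(c['hand_eye'])
    return p,d,c
def ray(c,u,v):
    q=cv2.undistortPoints(np.array([[[u,v]]],float),np.array(c['K'],float),np.array(c['dist'],float))[0,0]
    return c['W'][:3,3], c['W'][:3,:3]@np.array([q[0],-q[1],-1])
def onz(c,u,v,z):
    o,r=ray(c,u,v); return o+r*(z-o[2])/r[2]
def pt(c,d,u,v):
    o,r=ray(c,u,v); return o+r*d[int(v),int(u)]
E
python3 - <<'E'
from h import *
print(env.get_obs())
for n in('top','side'):
    p,d,c=look(n); cv2.imwrite(f'pics/{n}0.png',p); np.savez(f'{n}0.npz',p=p,d=d,W=c['W'],K=c['K'],dist=c['dist']); print(n,c['W'].round(3).tolist())
E
```

```text
{'time_s': 0.0, 'qpos': array([-71.15626058,  18.43873362,  -4.01672016,  83.17325833,
         1.29730779,  78.54101831,  -3.26061886]), 'joint_velocities': array([-0.00654954, -0.08529395, -0.00387631,  0.06190535,  0.00515041,
       -0.02683736,  0.13277257]), 'effort': array([-4.90107723e-04, -4.91303194e+01, -4.04242957e-01, -3.12530065e+01,
       -6.38939836e-02,  4.38399380e-02,  1.76873218e-04]), 'tool_pos': array([0.20113372, 0.61754401, 0.22947977]), 'tool_rot': array([-1.79892365e+02,  7.57753456e-03,  1.61966951e+02]), 'force': array([ 0.04308764,  0.08875545, -0.32633955]), 'wrist_torque': array([-0.05209878,  0.00012491, -0.04288581]), 'grasp_force': 0.0, 'grip_width': 0.08699849240207302}
top [[0.007, 0.993, -0.12, 0.411], [-1.0, 0.007, 0.001, 0.034], [0.001, 0.12, 0.993, 1.201], [0.0, 0.0, 0.0, 1.0]]
side [[-0.939, 0.185, -0.289, 0.105], [-0.343, -0.499, 0.796, 1.142], [0.003, 0.847, 0.532, 0.833], [0.0, 0.0, 0.0, 1.0]]
```

View pics/top0.png

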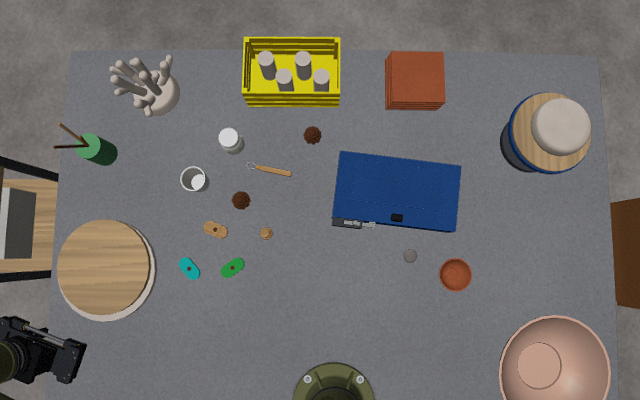

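View pics/side0.png

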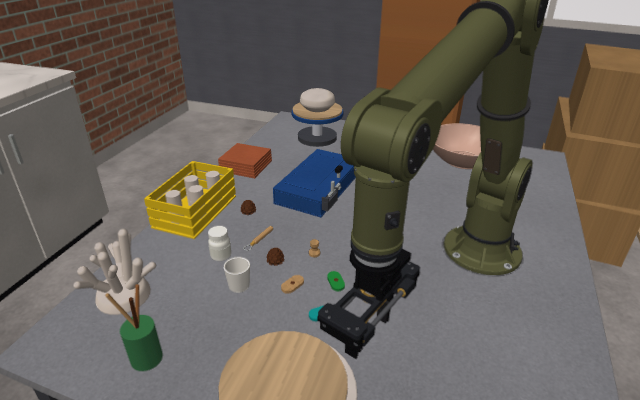

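The top view shows the case at (395,192), with its bolt at (355,223) and black knob at (397,217). The loop tool is at (270,170) with its loop at (250,165), and the stamp is at (266,233).
Rib candidates are tan with a dark spot (215,230), turquoise (189,268) and green (232,268). I choose the tan one. Cones are at (312,135) and (241,200), the cup at (194,180), the jar at (230,140), the pebble at (410,256) and the pot at (455,275).

```bash
python3 - <<'E'
from h import *
z=np.load('top0.npz'); c=dict(W=z['W'],K=z['K'],dist=z['dist']); p=z['p']; d=z['d']
hsv=cv2.cvtColor(p,cv2.COLOR_BGR2HSV)
def big(m,roi):
    x0,y0,x1,y1=roi; k=np.zeros_like(m); k[y0:y1,x0:x1]=m[y0:y1,x0:x1]
    cs,_=cv2.findContours(k,0,2); return max(cs,key=cv2.contourArea)
def rect(n,m,roi,h):
    ct=big(m,roi); q=np.array([onz(c,*a[0],h)[:2] for a in ct],np.float32)
    r=cv2.minAreaRect(q); print(n,np.round(r[0],4),np.round(r[1],4),round(r[2],1)); return q
blue=cv2.inRange(hsv,(100,120,40),(125,255,255))
q=rect('lid',blue,(320,140,470,240),.063); print(cv2.boxPoints(cv2.minAreaRect(q)).round(3).tolist())
wood=cv2.inRange(hsv,(5,60,90),(25,255,255))
q=rect('rib',wood,(195,215,232,245),.009)
q=rect('stamp',wood,(255,222,278,245),.04)
q=rect('loophandle',wood,(255,155,300,182),.012)
blk=cv2.inRange(hsv,(0,0,0),(180,255,40))
q=rect('knob',blk,(385,208,410,226),.10)
bp=cv2.resize(p[120:260,190:470],None,fx=2.8,fy=2.8,interpolation=cv2.INTER_CUBIC); cv2.imwrite('pics/crop1.png',bp)
for n,u,v in [('cone',312,135),('coneb',241,200),('cup',194,180),('jar',230,138),('pebble',410,256),('pot',455,275),('loopend',248,165),('boltpin',372,225)]: print(n,pt(c,d,u,v).round(3))
E
```

```text
lid [ 0.567  -0.1641] [0.3286 0.1838] 83.3
[[0.4569999873638153, -0.31700000166893005], [0.6389999985694885, -0.33799999952316284], [0.6769999861717224, -0.012000000104308128], [0.4950000047683716, 0.009999999776482582]]
rib [0.4647 0.3306] [0.0693 0.0361] 69.1
stamp [0.4546 0.1848] [0.0313 0.0311] 27.8
loophandle [0.6312 0.173 ] [0.1023 0.0154] 78.1
knob [ 0.4943 -0.1555] [0.0179 0.0284] 0.3
cone [0.725 0.064 0.04 ]
coneb [0.543 0.255 0.041]
cup [0.602 0.396 0.007]
jar [0.703 0.281 0.086]
pebble [ 0.396 -0.205  0.018]
pot [ 0.344 -0.333  0.004]
loopend [0.647 0.245 0.001]
boltpin [ 0.476 -0.096  0.069]
```

View pics/crop1.png

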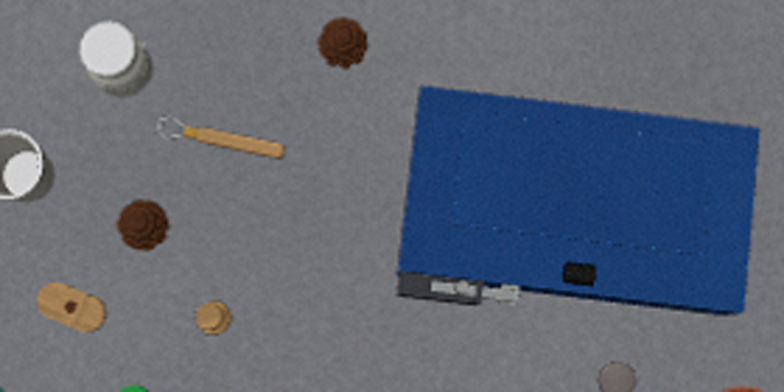

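The close crop confirms the choice: the tan rib at crop (70,307) has a dark spot. The bolt pin is at crop (462,287), about pixel (355,222), and the knob is at crop (579,273). Next I move towards the pin.

```bash
cat >> h.py <<'E'
CC=np.array([.567,-.164]); CY=np.radians(-6.7)
def case(x,y):  # case frame -> world xy
    return CC+np.array([[np.cos(CY),-np.sin(CY)],[np.sin(CY),np.cos(CY)]])@[x,y]
def incase(w): return np.array([[np.cos(CY),np.sin(CY)],[-np.sin(CY),np.cos(CY)]])@(np.array(w)[:2]-CC)
def plan(*wps):  # (x,y,z,yaw_deg): shift mm in previous axes, turn rad
    o=env.get_obs(); p=np.array(o['tool_pos']); yw=o['tool_rot'][2]
    for w in wps:
        Rm=(R.from_euler('z',yw,degrees=True)*R.from_euler('x',180,degrees=True)).as_matrix()
        q=np.array(w[:3]); dy=(w[3]-yw+180)%360-180
        print('shift',(Rm.T@(q-p)*1000).round(1),'turn',round(-np.radians(dy),3)); p=q; yw=w[3]
E
python3 - <<'E'
from h import *
b=case(-.101,.105); k=case(-.075,0); print(b,k)
plan((.42,.30,.23,173.3),(b[0],b[1],.19,173.3),(b[0],b[1],.087,173.3))
E
```

```text
[ 0.47894019 -0.04793334] [ 0.4925122  -0.15524969]
shift [-306.4 -234.2   -0.5] turn -0.198
shift [ -99.1 -338.7   40. ] turn -0.0
shift [  0.  -0. 103.] turn -0.0
```

arm_command([
  [[-40,-30,0],-0.04],
  [[-80,-60,0],-0.08],
  [[-120,-90,0],-0.12],
  [[-160,-120,0],-0.16],
  [[-198,-151,0],-0.198],
], grip=-0.3, grip_force=10)

```text
time_s: 0.6
tool_pos: [0.3438, 0.411, 0.2302]
tool_rot: [-180.0, -0.0, 173.4]
force: [2.0, 0.5, -0.5]
grip_width: 0.0591
grasp_force: 0.0
```

arm_command([
  [[-19,-44,4],0],
  [[-38,-88,8],0],
  [[-57,-132,12],0],
  [[-76,-176,16],0],
  [[-94,-221,20],0],
])

```text
time_s: 1.1
tool_pos: [0.4105, 0.1807, 0.2102]
tool_rot: [180.0, -0.0, 173.3]
force: [1.1, 0.6, -0.5]
grip_width: 0.0565
grasp_force: 0.0
```

arm_command([
  [[-19,-44,4],0],
  [[-38,-88,8],0],
  [[-57,-132,12],0],
  [[-76,-176,16],0],
  [[-94,-221,20],0],
])

```text
time_s: 1.6
tool_pos: [0.4781, -0.0495, 0.1904]
tool_rot: [180.0, 0.0, 173.3]
force: [1.3, -0.2, 0.8]
grip_width: 0.0563
grasp_force: 0.0
```

```bash
python3 - <<'E'
from h import *
p,d,c=look('wrist'); cv2.imwrite('pics/w1.png',p); np.savez('w1.npz',p=p,d=d,W=c['W'],K=c['K'],dist=c['dist'])
print(env.get_obs()['tool_pos'],env.get_obs()['tool_rot'])
b=case(-.101,.105); plan((b[0],b[1],.087,173.3))
E
```

```text
[ 0.47889743 -0.05916257  0.19022466] [-1.79694567e+02  1.35640479e-01  1.72758548e+02]
shift [  1.4  11.1 103.2] turn -0.009
```

View pics/w1.png

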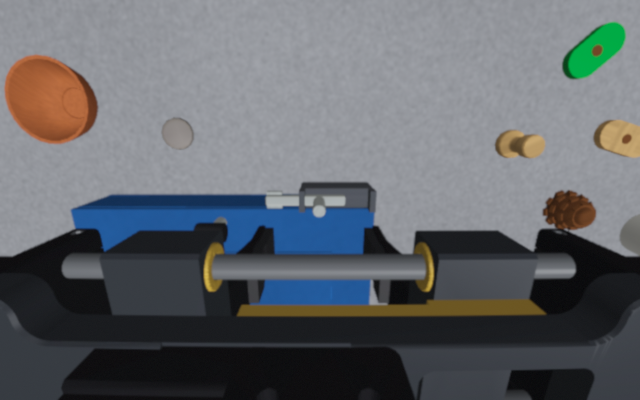

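The wrist view shows the bolt pin's top at (319,211), with the bar to its left ending at (268,200). The knob is at (210,231), and the stamp and rib are at right.

```bash
python3 - <<'E'
from h import *
p,d,c=look('wrist'); o=env.get_obs(); print(o['tool_pos'],o['tool_rot'][2])
hsv=cv2.cvtColor(p,cv2.COLOR_BGR2HSV)
z=np.load('w1.npz'); c1=dict(W=z['W'],K=z['K'],dist=z['dist'])
print('w1',onz(c1,319,209,.107),pt(c1,z['d'],319,209))
d0=p[180:235,255:390]; cv2.imwrite('pics/w2c.png',cv2.resize(d0,None,fx=5,fy=5))
# highest points near the pin from depth
pts=np.array([[u,v,*pt(c,d,u,v)] for v in range(185,232) for u in range(270,385) if d[v,u]>0])
s=pts[(pts[:,4]>.098)&(pts[:,4]<.12)]; print('pin',len(s),s.mean(0).round(4))
E
```

```text
[ 0.47811758 -0.0553323   0.19027002] 172.67738047305946
w1 [ 0.48006147 -0.04917361  0.107     ] [ 0.47998269 -0.04916502  0.1072503 ]
pin 155 [ 3.298839e+02  2.074323e+02  4.810000e-01 -4.950000e-02  1.059000e-01]
```

View pics/w2c.png

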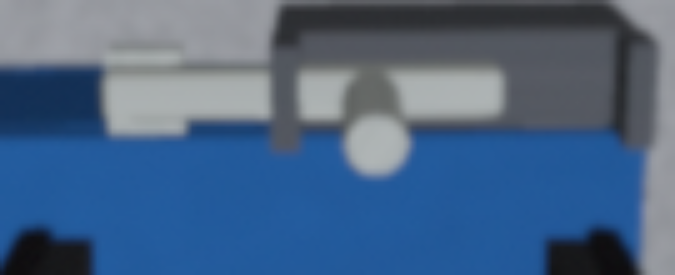

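The crop shows the pin's top at about (330,209), standing between two bracket ears of the bolt guide. I descend around it and grip.

arm_command([
  [[-1,0,25],0],
  [[-2,0,50],0],
  [[-2,0,75],0],
  [[-2,0,98],0],
  [[-2,0,98],0],
])

```text
time_s: 2.2
tool_pos: [0.477, -0.0475, 0.0896]
tool_rot: [-179.9, -0.4, 173.3]
force: [-0.5, 0.5, -0.2]
grip_width: 0.0563
grasp_force: 0.0
```

arm_command([
  [[0,0,0],0],
  [[0,0,0],0],
  [[0,0,0],0],
  [[0,0,0],0],
  [[0,0,0],0],
], grip=1, grip_force=10)

```text
time_s: 2.7
tool_pos: [0.4804, -0.0479, 0.0932]
tool_rot: [180.0, 0.1, 173.3]
force: [0.5, 0.4, -0.5]
grip_width: 0.0247
grasp_force: 0.0
```

arm_command([
  [[0,8,0],0],
  [[0,16,0],0],
  [[0,24,0],0],
  [[0,32,0],0],
  [[0,36,0],0],
])

```text
time_s: 3.2
tool_pos: [0.4842, -0.0146, 0.0929]
tool_rot: [-179.7, 0.0, 173.3]
force: [-3.4, -15.1, 7.5]
grip_width: 0.0117
grasp_force: 10.0
```

arm_command([
  [[0,0,0],0],
  [[0,0,0],0],
  [[0,0,0],0],
  [[0,0,0],0],
  [[0,0,0],0],
])

```text
time_s: 3.7
tool_pos: [0.4841, -0.0147, 0.0929]
tool_rot: [-179.8, 0.0, 173.2]
force: [-2.9, -8.5, 5.7]
grip_width: 0.0113
grasp_force: 10.0
```

arm_command([
  [[0,-1,0],0],
  [[0,-1,0],0],
  [[0,-1,0],0],
  [[0,-1,-20],0],
  [[0,-1,-60],0],
], grip=-0.3)

```text
time_s: 4.2
tool_pos: [0.4814, -0.0123, 0.1503]
tool_rot: [-179.9, -0.4, 173.4]
force: [0.4, 0.3, -0.2]
grip_width: 0.0435
grasp_force: 0.0
```

arm_command([
  [[-7,-35,-15],0],
  [[-14,-75,-15],0],
  [[-21,-110,-15],0],
  [[-26,-135,-15],0],
  [[-26,-139,-15],0],
])

```text
time_s: 4.7
tool_pos: [0.4935, -0.1573, 0.1676]
tool_rot: [-179.9, 0.0, 173.0]
force: [0.1, -0.3, -0.6]
grip_width: 0.0564
grasp_force: 0.0
```

```bash
python3 - <<'E'
from h import *
p,d,c=look('wrist'); o=env.get_obs(); print(o['tool_pos'],o['tool_rot'][2])
v0,v1,u0,u1=150,250,200,420
pts=np.array([[u,v,*pt(c,d,u,v)] for v in range(v0,v1) for u in range(u0,u1) if d[v,u]>0])
s=pts[(pts[:,4]>.09)&(pts[:,4]<.11)&(abs(pts[:,3]+.155)<.05)]; print('knob',len(s),s[:,2:].mean(0).round(4),s[:,2:].min(0),s[:,2:].max(0))
s=pts[(pts[:,4]>.102)&(pts[:,4]<.11)&(pts[:,3]>-.06)]; print('pin',len(s),s[:,2:].mean(0).round(4))
plan((.494,-.1555,.082,173.3))
E
```

```text
[ 0.49346305 -0.15583044  0.16740476] 173.13136032419715
knob 749 [ 0.4937 -0.157   0.1011] [ 0.48486862 -0.17172289  0.09259689] [ 0.50592786 -0.14271547  0.10511147]
pin 0 [nan nan nan]
shift [-0.5  0.4 85.4] turn -0.003<stdin>:6: RuntimeWarning: Mean of empty slice.
  ret = um.true_divide(
```

arm_command([
  [[0,0,20],0],
  [[0,0,42],0],
  [[0,0,64],0],
  [[0,0,80],0],
  [[0,0,85],0],
])

```text
time_s: 5.25
tool_pos: [0.4926, -0.1516, 0.0805]
tool_rot: [179.9, -0.2, 173.5]
force: [0.2, 0.4, -0.4]
grip_width: 0.0563
grasp_force: 0.0
```

arm_command([
  [[0,0,0],0],
  [[0,0,0],0],
  [[0,0,0],0],
  [[0,0,0],0],
  [[0,0,0],0],
], grip=1, grip_force=25)

```text
time_s: 5.75
tool_pos: [0.4941, -0.1571, 0.0834]
tool_rot: [-179.8, 0.1, 173.2]
force: [-0.2, -6.9, 0.2]
grip_width: 0.0279
grasp_force: 25.0
```

```bash
python3 - <<'E'
from h import *
o=env.get_obs(); print(o['tool_pos'],o['tool_rot'],o['grip_width'],o['grasp_force'],o['force'])
p,d,c=look('side')
pts=np.array([[u,v,*pt(c,d,u,v)] for v in range(140,215) for u in range(270,370) if d[v,u]>0])
s=pts[(pts[:,4]>.095)&(pts[:,4]<.112)&(np.hypot(pts[:,2]-.482,pts[:,3]+.03)<.05)]; print('pin',len(s),s[:,2:].mean(0))
E
```

```text
[ 0.4940679  -0.15706455  0.08335912] [-1.79803549e+02  1.37459918e-01  1.73247914e+02] 0.027879633931812316 25.003976728767157 [-0.22691616 -6.86618889  0.22601494]
pin 15 [ 0.48280682 -0.01143083  0.10069924]
```

The bolt is back and the knob is held, so I lift along the arc.

arm_command([
  [[-3.5,0,-13],0],
  [[-8,0,-25.5],0],
  [[-13.5,0,-37.5],0],
  [[-20,0,-49],0],
  [[-27,0,-60.5],0],
])

```text
time_s: 6.3
tool_pos: [0.5184, -0.1599, 0.1422]
tool_rot: [-179.8, -0.2, 173.2]
force: [1.0, -5.6, -9.8]
grip_width: 0.0276
grasp_force: 25.0
```

arm_command([
  [[-8,0,-10.5],0],
  [[-17,0,-20.5],0],
  [[-27,0,-29.5],0],
  [[-37,0,-38],0],
  [[-48,0,-45],0],
])

```text
time_s: 6.8
tool_pos: [0.564, -0.1651, 0.1873]
tool_rot: [-179.9, -0.5, 173.2]
force: [-9.9, -2.9, 2.5]
grip_width: 0.0279
grasp_force: 25.0
```

arm_command([
  [[-11.5,0,-6.5],0],
  [[-23.5,0,-12],0],
  [[-36,0,-17],0],
  [[-48.5,0,-20.5],0],
  [[-62,0,-23.5],0],
])

```text
time_s: 7.3
tool_pos: [0.6273, -0.1725, 0.2126]
tool_rot: [-179.9, -0.3, 173.2]
force: [-7.8, -3.1, 4.9]
grip_width: 0.0281
grasp_force: 25.0
```

arm_command([
  [[-13,0,-2],0],
  [[-26.5,0,-2.5],0],
  [[-39.5,0,-2],0],
  [[-51.5,0,-1],0],
  [[-60,0,1],0],
])

```text
time_s: 7.8
tool_pos: [0.6893, -0.1797, 0.213]
tool_rot: [-179.9, 0.1, 173.2]
force: [-4.5, -1.0, 9.9]
grip_width: 0.0275
grasp_force: 25.0
```

arm_command([
  [[0,0,0],0],
  [[0,0,0],0],
  [[0,0,0],0],
  [[0,0,0],0],
  [[0,0,0],0],
])

```text
time_s: 8.3
tool_pos: [0.6906, -0.1798, 0.2128]
tool_rot: [-179.8, 0.3, 173.2]
force: [3.5, -4.5, 4.8]
grip_width: 0.0276
grasp_force: 25.0
```

arm_command([
  [[0,0,0],0],
  [[0,0,0],0],
  [[0,0,-10],0],
  [[0,0,-55],0],
  [[0,0,-100],0],
], grip=-0.3)

```text
time_s: 8.8
tool_pos: [0.6886, -0.1758, 0.3106]
tool_rot: [179.9, -0.2, 173.4]
force: [0.7, 0.3, 0.6]
grip_width: 0.0544
grasp_force: 0.0
```

arm_command([
  [[20,20,0],0],
  [[50,55,0],0],
  [[80,90,0],0],
  [[110,130,0],0],
  [[138,167,0],0],
])

```text
time_s: 9.3
tool_pos: [0.5702, 0.0071, 0.3109]
tool_rot: [179.9, -0.0, 173.4]
force: [0.5, 0.9, 0.5]
grip_width: 0.0567
grasp_force: 0.0
```

arm_command([
  [[28,34,20],0],
  [[56,67,45],0],
  [[84,100,70],0],
  [[115,140,90],0],
  [[138,168,100],0],
])

```text
time_s: 9.8
tool_pos: [0.4516, 0.1898, 0.2096]
tool_rot: [180.0, -0.1, 173.4]
force: [0.6, 0.5, -0.4]
grip_width: 0.0562
grasp_force: 0.0
```

arm_command([
  [[0,0,0],0],
  [[0,0,0],0],
  [[0,0,0],0],
  [[0,0,0],0],
  [[0,0,0],0],
])

```text
time_s: 10.3
tool_pos: [0.4551, 0.1866, 0.211]
tool_rot: [180.0, 0.0, 173.2]
force: [0.1, 0.0, -0.5]
grip_width: 0.0561
grasp_force: 0.0
```

```bash
python3 - <<'E'
from h import *
o=env.get_obs(); print(o['tool_pos'],o['tool_rot'][2])
p,d,c=look('top'); cv2.imwrite('pics/t2.png',cv2.resize(p[130:260,190:480],None,fx=2.7,fy=2.7,interpolation=cv2.INTER_CUBIC))
p,d,c=look('wrist'); cv2.imwrite('pics/w3.png',p); np.savez('w3.npz',p=p,d=d,W=c['W'],K=c['K'],dist=c['dist'])
hsv=cv2.cvtColor(p,cv2.COLOR_BGR2HSV); m=cv2.inRange(hsv,(5,60,90),(25,255,255)); m=cv2.morphologyEx(m,2,np.ones((3,3)))
cs,_=cv2.findContours(m,0,2)
for k in cs:
    if cv2.contourArea(k)>150:
        P=np.array([pt(c,d,*a[0]) for a in k]); u,v=k[:,0].mean(0); print(u.round(),v.round(),cv2.contourArea(k),pt(c,d,u,v).round(4))
# stamp top by height
H=np.array([pt(c,d,u,v) for v in range(0,400,2) for u in range(0,640,2) if d[v,u]>0])
s=H[(H[:,2]>.03)&(H[:,2]<.06)&(np.hypot(H[:,0]-.455,H[:,1]-.185)<.04)]; print('stamp',len(s),s.mean(0),s.min(0),s.max(0))
E
```

```text
[0.4550871  0.18663167 0.21100083] 173.1704695815983
367.0 302.0 3954.5 [ 0.6552  0.2384 -0.0008]
428.0 266.0 202.5 [0.4263 0.2227 0.2924]
212.0 266.0 467.5 [0.4201 0.1585 0.2897]
321.0 185.0 525.5 [0.4533 0.1898 0.0455]
426.0 175.0 1248.5 [0.464  0.3269 0.0095]
597.0 90.0 7507.5 [0.3827 0.5108 0.0403]
stamp 96 [0.45518559 0.18837919 0.04503177] [0.44414216 0.17636701 0.03608085] [0.46763563 0.20089744 0.04810723]
```

View pics/t2.png

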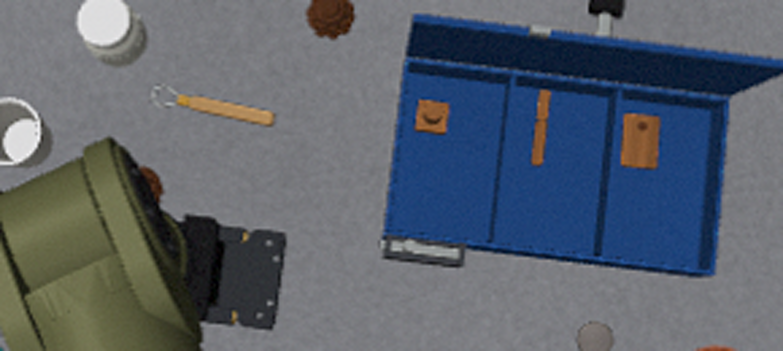

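The crop shows the lid upright. The left compartment holds the square stamp at (432,117), the middle one the knife at (540,127) and the right one the rib at (640,140). Next is the stamp.

arm_command([
  [[0,1,40],0],
  [[0,1,80],0],
  [[0,1,120],0],
  [[0,1,160],0],
  [[0,1,183],0],
])

```text
time_s: 10.9
tool_pos: [0.4528, 0.1874, 0.0247]
tool_rot: [-179.9, -0.2, 173.3]
force: [0.3, -0.3, 1.2]
grip_width: 0.0568
grasp_force: 0.0
```

arm_command([
  [[0,0,0],0],
  [[0,0,0],0],
  [[0,0,0],0],
  [[0,0,0],0],
  [[0,0,0],0],
], grip=1, grip_force=15)

```text
time_s: 11.4
tool_pos: [0.4553, 0.1892, 0.0288]
tool_rot: [179.9, 0.1, 173.3]
force: [-0.4, -1.1, 2.1]
grip_width: 0.0248
grasp_force: 15.1
```

arm_command([
  [[0,0,0],0],
  [[0,0,0],0],
  [[0,0,0],0],
  [[0,0,-5],0],
  [[0,0,-20],0],
])

```text
time_s: 11.9
tool_pos: [0.453, 0.1881, 0.0467]
tool_rot: [-179.9, -0.1, 173.3]
force: [-0.1, 0.1, -0.7]
grip_width: 0.0249
grasp_force: 15.0
```

arm_command([
  [[0,0,-20],0],
  [[0,0,-45],0],
  [[0,0,-75],0],
  [[0,0,-100],0],
  [[0,0,-110],0],
])

```text
time_s: 12.4
tool_pos: [0.4554, 0.1892, 0.1601]
tool_rot: [179.8, 0.2, 173.3]
force: [0.6, 0.3, 0.0]
grip_width: 0.025
grasp_force: 15.0
```

```bash
python3 - <<'E'
from h import *
o=env.get_obs(); print(o['tool_pos'],o['tool_rot'],o['grip_width'],o['grasp_force'])
for n,q in dict(stamp=(-.035,.098),loop=(-.022,-.020),rib=(-.040,-.108)).items(): print(n,case(*q)+[.0015,-.0015])
b=case(-.035,.098)+[.0015,-.0015]; plan((*b,.158,173.3),(*b,.034,173.3))
E
```

```text
[0.45544829 0.18922158 0.16005183] [1.79844616e+02 1.61422696e-01 1.73309597e+02] 0.02498512041027293 14.999915721491561
stamp [ 0.54517276 -0.0640858 ]
loop [ 0.54431683 -0.18279666]
rib [ 0.51617273 -0.2680956 ]
shift [-118.6 -241.1    2.1] turn 0.0
shift [  0.  -0. 124.] turn -0.0
```

arm_command([
  [[-12,-24,0],0],
  [[-30,-60,0],0],
  [[-50,-100,0],0],
  [[-70,-140,0],0],
  [[-88,-180,0],0],
])

```text
time_s: 12.9
tool_pos: [0.5207, -0.0019, 0.1568]
tool_rot: [-180.0, -0.0, 173.3]
force: [0.5, 0.7, -1.7]
grip_width: 0.0245
grasp_force: 15.0
```

arm_command([
  [[-15,-30,0],0],
  [[-25,-50,0],0],
  [[-30,-60,0],0],
  [[-30.5,-61,0],0],
  [[-30.5,-61,0],0],
])

```text
time_s: 13.4
tool_pos: [0.5436, -0.0633, 0.157]
tool_rot: [180.0, -0.1, 173.4]
force: [-0.7, 0.9, 0.5]
grip_width: 0.0248
grasp_force: 15.0
```

arm_command([
  [[0,0,10],0],
  [[0,0,30],0],
  [[0,0,50],0],
  [[0,0,70],0],
  [[0,0,90],0],
])

```text
time_s: 13.9
tool_pos: [0.5435, -0.0626, 0.066]
tool_rot: [179.9, -0.0, 173.5]
force: [0.3, 0.8, 0.3]
grip_width: 0.0251
grasp_force: 15.0
```

arm_command([
  [[0,0,10],0],
  [[0,0,20],0],
  [[0,0,28],0],
  [[0,0,34],0],
  [[0,0,34],0],
])

```text
time_s: 14.4
tool_pos: [0.5444, -0.0648, 0.0337]
tool_rot: [-180.0, 0.0, 173.3]
force: [0.4, 0.7, -0.7]
grip_width: 0.0248
grasp_force: 15.0
```

```bash
python3 - <<'E'
from h import *
o=env.get_obs(); print(o['tool_pos'],o['tool_rot'],o['grip_width'],o['grasp_force'],o['force'])
E
```

```text
[ 0.54439975 -0.06484675  0.03367095] [-1.79992455e+02  4.09571096e-02  1.73293345e+02] 0.024815927888030317 14.999860816799355 [ 0.37430612  0.71566147 -0.73777032]
```

arm_command([
  [[0,0,1],0],
  [[0,0,1],0],
  [[0,0,1],0],
  [[0,0,1],0],
  [[0,0,1],0],
], grip=0.08)

```text
time_s: 14.9
tool_pos: [0.5441, -0.0644, 0.0327]
tool_rot: [180.0, 0.0, 173.3]
force: [-0.5, 0.2, -0.5]
grip_width: 0.0396
grasp_force: 0.0
```

arm_command([
  [[0,0,-15],0],
  [[0,0,-40],0],
  [[0,0,-80],0],
  [[0,0,-120],0],
  [[0,0,-135],0],
])

```text
time_s: 15.4
tool_pos: [0.5464, -0.0652, 0.1728]
tool_rot: [179.9, 0.4, 173.3]
force: [0.6, 0.7, 0.5]
grip_width: 0.0402
grasp_force: 0.0
```

arm_command([
  [[-11,45,0],0.14],
  [[-23,95,0],0.28],
  [[-35,145,0],0.42],
  [[-47,195,0],0.56],
  [[-57,239,0],0.7],
], grip=-0.3)

```text
time_s: 15.9
tool_pos: [0.6288, 0.1683, 0.1681]
tool_rot: [180.0, -0.0, 132.9]
force: [0.5, -1.4, -0.3]
grip_width: 0.056
grasp_force: 0.0
```

arm_command([
  [[0,0,0],0.14],
  [[0,0,0],0.28],
  [[0,0,0],0.42],
  [[0,0,0],0.56],
  [[0,0,0],0.7],
])

```text
time_s: 16.4
tool_pos: [0.6282, 0.1662, 0.1678]
tool_rot: [-180.0, 0.0, 92.8]
force: [-0.5, -0.2, -1.1]
grip_width: 0.0565
grasp_force: 0.0
```

arm_command([
  [[0,0,0],0.14],
  [[0,0,0],0.26],
  [[0,0,0],0.263],
  [[0,0,0],0.263],
  [[0,0,0],0.263],
])

```text
time_s: 16.9
tool_pos: [0.6284, 0.1663, 0.1677]
tool_rot: [-180.0, -0.0, 78.1]
force: [0.1, 0.0, -0.2]
grip_width: 0.0567
grasp_force: 0.0
```

```bash
python3 - <<'E'
from h import *
o=env.get_obs(); print(o['tool_pos'],o['tool_rot'])
p,d,c=look('wrist'); cv2.imwrite('pics/w4.png',p)
hsv=cv2.cvtColor(p,cv2.COLOR_BGR2HSV); m=cv2.inRange(hsv,(5,60,90),(25,255,255))
P=[];U=[]
for v in range(0,400):
  for u in range(0,640):
    if m[v,u] and d[v,u]>0:
        q=pt(c,d,u,v)
        if 0.007<q[2]<.025 and np.hypot(q[0]-.63,q[1]-.17)<.08: P.append(q); U.append((u,v))
P=np.array(P,np.float32); print(len(P),P.mean(0),P.max(0),np.mean(U,0)); print(cv2.minAreaRect(P[:,:2]))
p2,d2,c2=look('top'); cv2.imwrite('pics/t3.png',cv2.resize(p2[140:250,320:475],None,fx=5,fy=5,interpolation=cv2.INTER_CUBIC))
E
```

```text
[0.62838715 0.16625827 0.16767113] [-1.79994661e+02 -8.59032551e-03  7.81448709e+01]
1056 [0.6324127  0.17188966 0.01302582] [0.6469465  0.22161984 0.01615784] [320.98390152 182.41761364]Traceback (most recent call last):
  File "<stdin>", line 11, in <module>
cv2.error: OpenCV(4.12.0) /io/opencv/modules/imgproc/src/convhull.cpp:143: error: (-215:Assertion failed) total >= 0 && (depth == CV_32F || depth == CV_32S) in function 'convexHull'
```

View pics/w4.png

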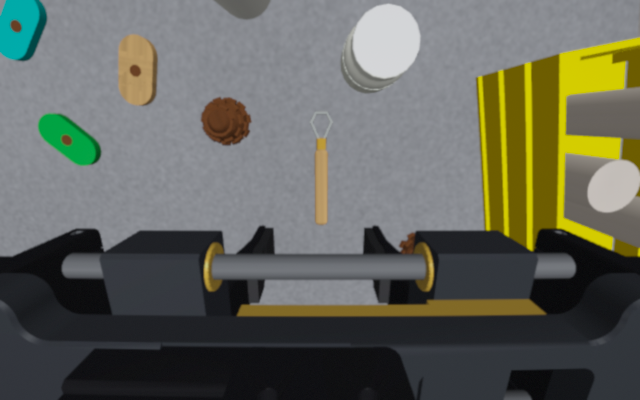

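The loop tool is aligned with the gripper: butt at (321,223), ferrule start at (321,150) and loop end at (321,112).

```bash
python3 - <<'E'
from h import *
p,d,c=look('wrist')
a=onz(c,321,223,.01); b=onz(c,321,150,.014); e=onz(c,321,112,.004)
print(a,b,e,np.degrees(np.arctan2(*(e-a)[1::-1])),np.linalg.norm(b-a),np.linalg.norm((e-a)[:2]))
u=(e-a)[:2]/np.linalg.norm((e-a)[:2]); g=a[:2]+u*.047
print(g); plan((*g,.0115,78.1))
p2,d2,c2=look('top'); cv2.imwrite('pics/t3.png',cv2.resize(p2[140:250,320:475],None,fx=5,fy=5,interpolation=cv2.INTER_CUBIC))
E
```

```text
[0.62241225 0.12329637 0.01      ] [0.64006389 0.20832096 0.014     ] [0.64839955 0.24785192 0.004     ] 78.21485913030283 0.08692963897521731 0.12723767255334328
[0.63201163 0.16930562]
shift [  3.8   2.8 156.2] turn -0.0
```

View pics/t3.png

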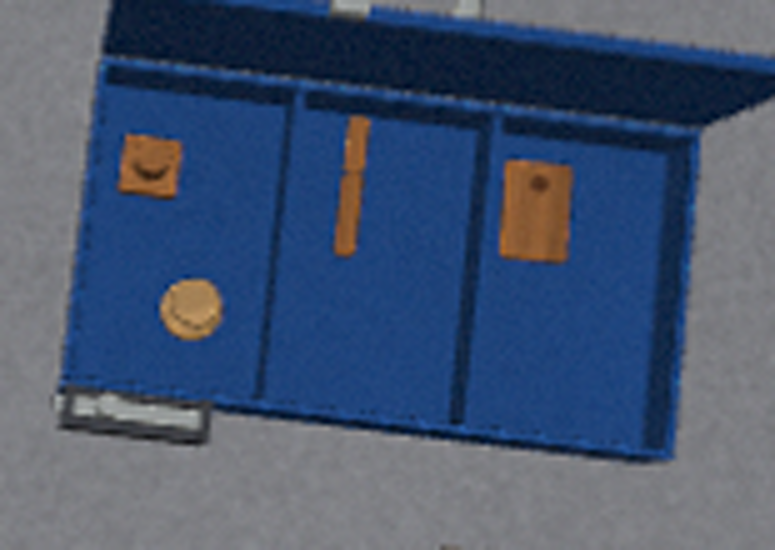

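The crop shows the stamp standing in the left compartment at (191,308). Now I grasp the loop tool.

arm_command([
  [[2,1,40],0],
  [[4,3,80],0],
  [[4,3,120],0],
  [[4,3,145],0],
  [[4,3,155],0],
])

```text
time_s: 17.55
tool_pos: [0.6301, 0.1691, 0.0094]
tool_rot: [-179.8, 0.1, 78.1]
force: [0.3, 0.4, 0.5]
grip_width: 0.0564
grasp_force: 0.0
```

arm_command([
  [[0,0,1],0],
  [[0,0,1],0],
  [[0,0,1],0],
  [[0,0,1],0],
  [[0,0,1],0],
], grip=1, grip_force=25)

```text
time_s: 18.05
tool_pos: [0.6328, 0.1698, 0.0126]
tool_rot: [179.9, -0.1, 78.0]
force: [0.6, -1.1, 0.0]
grip_width: 0.0248
grasp_force: 0.0
```

arm_command([
  [[0,0,0],0],
  [[0,0,0],0],
  [[0,0,0],0],
  [[0,0,0],0],
  [[0,0,-5],0],
])

```text
time_s: 18.55
tool_pos: [0.6317, 0.1694, 0.016]
tool_rot: [-179.9, 0.0, 78.0]
force: [-0.3, -0.2, -0.7]
grip_width: 0.0146
grasp_force: 25.0
```

arm_command([
  [[0,0,-20],0],
  [[0,0,-50],0],
  [[0,0,-85],0],
  [[0,0,-115],0],
  [[0,0,-130],0],
])

```text
time_s: 19.05
tool_pos: [0.6335, 0.1694, 0.1495]
tool_rot: [179.8, -0.1, 78.0]
force: [0.0, -0.4, 1.0]
grip_width: 0.0149
grasp_force: 25.0
```

```bash
python3 - <<'E'
from h import *
o=env.get_obs(); print(o['tool_pos'],o['tool_rot'],o['grip_width'],o['grasp_force'],o['force'])
b=case(-.022,-.020)+[.0015,-.0015]; m=(b+o['tool_pos'][:2])/2
plan((.545,.03,.15,40),(*b,.15,-6.7),(*b,.0175,-6.7))
E
```

```text
[0.63354767 0.16937737 0.14952943] [ 1.79807447e+02 -1.13523152e-01  7.80060173e+01] 0.01490217311045382 24.999803602695465 [ 0.03612662 -0.44991341  0.95062684]
shift [-154.7  -57.7   -0.5] turn 0.663
shift [-137.3  162.6    0. ] turn 0.815
shift [  0.   -0.  132.5] turn -0.0
```

arm_command([
  [[-20,-7,0],0.11],
  [[-50,-18,0],0.25],
  [[-85,-32,0],0.39],
  [[-120,-45,0],0.53],
  [[-155,-58,0],0.663],
])

```text
time_s: 19.55
tool_pos: [0.5419, 0.0287, 0.1456]
tool_rot: [-180.0, 0.1, 39.7]
force: [0.6, -0.4, 0.6]
grip_width: 0.0145
grasp_force: 25.0
```

arm_command([
  [[-28,33,0],0.14],
  [[-57,67,0],0.28],
  [[-86,101,0],0.42],
  [[-115,135,0],0.56],
  [[-137,163,0],0.7],
])

```text
time_s: 20.05
tool_pos: [0.5422, -0.1856, 0.1461]
tool_rot: [180.0, 0.0, -0.5]
force: [0.0, -0.2, 0.1]
grip_width: 0.0149
grasp_force: 25.0
```

arm_command([
  [[0,0,0],0.1],
  [[0,0,0],0.115],
  [[0,0,0],0.115],
  [[0,0,0],0.115],
  [[0,0,0],0.115],
])

```text
time_s: 20.55
tool_pos: [0.5436, -0.1817, 0.1464]
tool_rot: [-180.0, 0.0, -6.5]
force: [-0.0, 0.6, -1.4]
grip_width: 0.0153
grasp_force: 25.0
```

```bash
python3 - <<'E'
from h import *
o=env.get_obs(); print(o['tool_pos'],o['tool_rot'],o['grip_width'],o['grasp_force'],o['force'],o['qpos'])
b=case(-.022,-.020)+[.0015,-.0015]
plan((*b,.0175,-6.7))
p,d,c=look('side'); cv2.imwrite('pics/s5.png',cv2.resize(p[90:250,220:420],None,fx=3.5,fy=3.5))
E
```

```text
[ 0.54359326 -0.18168023  0.14638305] [-1.79964781e+02  8.38883412e-03 -6.47356444e+00] 0.015299449905037324 24.999911785125732 [-0.04718592  0.56512904 -1.35510952] [-39.1488855   23.53855772  67.91682736 102.26742344 -23.21597097
  70.05547244 -61.16161958]
shift [  0.8   1.  128.9] turn 0.004
```

View pics/s5.png

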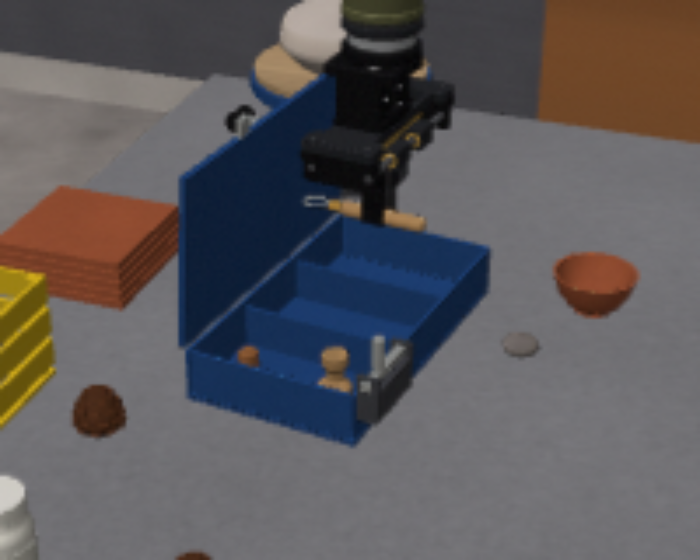

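The picture shows the lid upright, the stamp in the left compartment and the loop tool held level over the middle one, with its loop towards the lid. I lower it and watch joint 3.

arm_command([
  [[1,1,15],0],
  [[1,1,30],0],
  [[1,1,45],0],
  [[1,1,60],0],
  [[1,1,75],0],
])

```text
time_s: 21.1
tool_pos: [0.5437, -0.1841, 0.0697]
tool_rot: [180.0, 0.1, -6.7]
force: [0.4, -0.1, -0.5]
grip_width: 0.0151
grasp_force: 25.0
```

```bash
python3 - <<'E'
from h import *
o=env.get_obs(); print(o['tool_pos'],o['tool_rot'],o['qpos'],o['force'])
b=case(-.022,-.020)+[.0015,-.0015]
plan((*b,.0175,-6.7))
E
```

```text
[ 0.54367111 -0.18407181  0.06970771] [ 1.79999216e+02  6.19807219e-02 -6.66798778e+00] [-34.3357783   28.80139752  62.80184762 106.14830466 -28.72987844
  62.97168446 -57.37707393] [ 0.43197917 -0.11275416 -0.51409718]
shift [ 0.5 -1.3 52.2] turn 0.001
```

arm_command([
  [[0,-1,12],0],
  [[0,-1,25],0],
  [[0,-1,38],0],
  [[0,-1,47],0],
  [[0,-1,52],0],
])

```text
time_s: 21.6
tool_pos: [0.544, -0.183, 0.0185]
tool_rot: [-180.0, 0.1, -6.7]
force: [-0.1, -0.4, -0.4]
grip_width: 0.0144
grasp_force: 25.0
```

arm_command([
  [[0,0,1],0],
  [[0,0,1],0],
  [[0,0,1.5],0],
  [[0,0,1.5],0],
  [[0,0,1.5],0],
])

```text
time_s: 22.1
tool_pos: [0.5446, -0.1831, 0.0184]
tool_rot: [-180.0, -0.0, -6.7]
force: [-0.1, 0.1, -0.1]
grip_width: 0.0144
grasp_force: 25.0
```

```bash
python3 - <<'E'
from h import *
o=env.get_obs(); print(o['tool_pos'],o['tool_rot'],o['qpos'],o['force'])
print(incase(o['tool_pos']))
E
```

```text
[ 0.54457915 -0.18308593  0.01838263] [-1.79986634e+02 -3.87753370e-02 -6.65148708e+00] [-31.22427482  32.53031897  58.88098671 108.06552174 -32.80194754
  58.26287351 -54.7690485 ] [-0.10497242  0.14929817 -0.08151864]
[-0.02004096 -0.02157145]
```

arm_command([
  [[0,0,1.5],0],
  [[0,0,1.5],0],
  [[0,0,1.5],0],
  [[0,0,1.5],0],
  [[0,0,1.5],0],
])

```text
time_s: 22.6
tool_pos: [0.5447, -0.1831, 0.017]
tool_rot: [-180.0, -0.0, -6.7]
force: [-1.4, 0.7, 5.8]
grip_width: 0.0149
grasp_force: 25.0
```

arm_command([
  [[0,0,0],0],
  [[0,0,0],0],
  [[0,0,0],0],
  [[0,0,0],0],
  [[0,0,0],0],
], grip=0.45)

```text
time_s: 23.1
tool_pos: [0.5442, -0.1831, 0.0164]
tool_rot: [-180.0, 0.0, -6.7]
force: [0.1, 0.3, 0.1]
grip_width: 0.0241
grasp_force: 0.0
```

arm_command([
  [[0,0,-10],0],
  [[0,0,-30],0],
  [[0,0,-60],0],
  [[0,0,-95],0],
  [[0,0,-120],0],
])

```text
time_s: 23.6
tool_pos: [0.5448, -0.1839, 0.1392]
tool_rot: [180.0, -0.1, -6.7]
force: [1.0, -0.1, 0.2]
grip_width: 0.0243
grasp_force: 0.0
```

arm_command([
  [[-14,-40,0],-0.13],
  [[-28,-85,0],-0.26],
  [[-42,-130,0],-0.4],
  [[-56,-178,0],-0.53],
  [[-71,-226,0],-0.66],
], grip=-0.3)

```text
time_s: 24.1
tool_pos: [0.4997, 0.0509, 0.1373]
tool_rot: [-180.0, -0.1, 31.4]
force: [0.2, 1.3, 0.3]
grip_width: 0.0537
grasp_force: 0.0
```

arm_command([
  [[20,-45,0],-0.13],
  [[40,-90,0],-0.26],
  [[60,-135,0],-0.4],
  [[80,-180,0],-0.53],
  [[95,-215,0],-0.66],
])

```text
time_s: 24.6
tool_pos: [0.4692, 0.2859, 0.1373]
tool_rot: [-180.0, -0.1, 69.4]
force: [1.1, 0.1, -0.3]
grip_width: 0.0562
grasp_force: 0.0
```

arm_command([
  [[0,0,0],0],
  [[0,0,0],0],
  [[0,0,0],0],
  [[0,0,0],0],
  [[0,0,0],0],
])

```text
time_s: 25.1
tool_pos: [0.4706, 0.2811, 0.1368]
tool_rot: [-180.0, -0.0, 68.8]
force: [0.2, 0.1, 0.2]
grip_width: 0.0567
grasp_force: 0.0
```

```bash
python3 - <<'E'
from h import *
o=env.get_obs(); print(o['tool_pos'],o['tool_rot'],o['qpos'])
p,d,c=look('wrist'); cv2.imwrite('pics/w6.png',p)
hsv=cv2.cvtColor(p,cv2.COLOR_BGR2HSV); m=cv2.inRange(hsv,(5,60,90),(25,255,255))
P=[];U=[]
for v in range(0,230):
  for u in range(0,640):
    if m[v,u] and d[v,u]>0:
        q=pt(c,d,u,v)
        if 0<q[2]<.02 and np.hypot(q[0]-.464,q[1]-.329)<.06: P.append(q[:2]); U.append((u,v))
P=np.array(P).astype(np.float32).copy(); print(len(P),np.mean(U,0),np.max(U,0),cv2.minAreaRect(P.reshape(-1,1,2)))
p2,d2,c2=look('top'); cv2.imwrite('pics/t6.png',cv2.resize(p2[140:250,320:475],None,fx=5,fy=5,interpolation=cv2.INTER_CUBIC))
plan((.4645,.329,.0105,69))
E
```

```text
[0.47055734 0.28111102 0.13680646] [-1.79993353e+02 -2.43465945e-02  6.88190880e+01] [-77.15777011  12.88968269  49.24532351 106.01441412 -10.69493944
  65.85133604 -45.40210873]
2189 [296.26633166 151.06898127] [314 185] ((0.4648391306400299, 0.3304441273212433), (0.06849515438079834, 0.03714767470955849), 68.5733871459961)
shift [ 42.  -22.5 126.2] turn -0.002
```

arm_command([
  [[15,-8,20],0],
  [[35,-18,45],0],
  [[44,-23,75],0],
  [[44,-23,105],0],
  [[44,-23,125],0],
])

```text
time_s: 25.7
tool_pos: [0.4633, 0.3314, 0.0094]
tool_rot: [-180.0, 0.1, 69.0]
force: [-0.0, 0.0, -0.7]
grip_width: 0.0567
grasp_force: 0.0
```

arm_command([
  [[0,0,0.5],0],
  [[0,0,0.5],0],
  [[0,0,0.5],0],
  [[0,0,0.5],0],
  [[0,0,0.5],0],
], grip=1, grip_force=20)

```text
time_s: 26.2
tool_pos: [0.4645, 0.3319, 0.0114]
tool_rot: [180.0, -0.0, 69.0]
force: [-0.1, -0.3, 1.0]
grip_width: 0.0356
grasp_force: 20.0
```

arm_command([
  [[0,0,0],0],
  [[0,0,0],0],
  [[0,0,0],0],
  [[0,0,0],0],
  [[0,0,-5],0],
])

```text
time_s: 26.7
tool_pos: [0.464, 0.3315, 0.0156]
tool_rot: [-180.0, 0.1, 69.0]
force: [0.4, -0.5, -0.4]
grip_width: 0.0359
grasp_force: 20.0
```

arm_command([
  [[0,0,-20],0],
  [[0,0,-50],0],
  [[0,0,-85],0],
  [[0,0,-115],0],
  [[0,0,-130],0],
])

```text
time_s: 27.2
tool_pos: [0.4655, 0.3325, 0.1488]
tool_rot: [179.9, -0.2, 69.0]
force: [0.6, 0.5, -1.1]
grip_width: 0.0355
grasp_force: 20.0
```

```bash
python3 - <<'E'
from h import *
o=env.get_obs(); print(o['tool_pos'],o['tool_rot'],o['grip_width'],o['grasp_force'],o['qpos'])
b=case(-.030,-.110)+[.0015,-.0015]
plan((.46,.10,.145,40),(.48,-.10,.145,7),(*b,.145,-6.7),(*b,.0175,-6.7))
E
```

```text
[0.46554893 0.3324575  0.14878013] [179.92251254  -0.21693031  68.96360046] 0.03545135770821286 19.999544620513916 [-79.53274802  15.42604128  48.17530684 102.15069638 -12.44516717
  67.68079008 -48.69442176]
shift [-219.    78.3    3.8] turn 0.506
shift [-113.2  166.1    0. ] turn 0.576
shift [ 24.7 175.6   0. ] turn 0.239
shift [  0.   -0.  127.5] turn -0.0
```

arm_command([
  [[-34,12,0],0.08],
  [[-78,28,0],0.18],
  [[-125,45,0],0.28],
  [[-172,61,0],0.39],
  [[-219,78,0],0.506],
])

```text
time_s: 27.7
tool_pos: [0.4578, 0.0976, 0.1453]
tool_rot: [-180.0, 0.0, 39.8]
force: [1.4, -0.5, -0.3]
grip_width: 0.0355
grasp_force: 20.0
```

arm_command([
  [[-22,33,0],0.12],
  [[-45,66,0],0.24],
  [[-68,100,0],0.36],
  [[-91,133,0],0.47],
  [[-113,166,0],0.576],
])

```text
time_s: 28.2
tool_pos: [0.4783, -0.1015, 0.1458]
tool_rot: [-179.9, -0.0, 6.8]
force: [1.3, 0.0, -0.5]
grip_width: 0.0356
grasp_force: 20.0
```

arm_command([
  [[5,40,0],0.06],
  [[11,80,0],0.12],
  [[17,120,0],0.18],
  [[22,155,0],0.239],
  [[25,175,0],0.239],
])

```text
time_s: 28.7
tool_pos: [0.5241, -0.2744, 0.1449]
tool_rot: [179.9, 0.1, -7.0]
force: [0.5, 0.3, -0.5]
grip_width: 0.0355
grasp_force: 20.0
```

arm_command([
  [[0,0,0],0],
  [[0,0,0],0],
  [[0,0,0],0],
  [[0,0,0],0],
  [[0,0,0],0],
])

```text
time_s: 29.2
tool_pos: [0.5252, -0.2696, 0.1461]
tool_rot: [-179.9, -0.0, -6.6]
force: [0.1, -0.1, -0.5]
grip_width: 0.0356
grasp_force: 20.0
```

```bash
python3 - <<'E'
from h import *
o=env.get_obs(); print(o['tool_pos'],o['tool_rot'],o['grip_width'],o['grasp_force'],o['qpos'],o['force'])
b=case(-.030,-.110)+[.0015,-.0015]
plan((*b,.0175,-6.7))
E
```

```text
[ 0.52515753 -0.26963762  0.1461057 ] [-1.79933301e+02 -2.38949211e-02 -6.59816217e+00] 0.035611997752243045 19.99980479478836 [-26.70130515  24.96649021  64.65022961  99.83795452 -23.93299993
  70.57355771 -52.48890015] [ 0.11832448 -0.07036527 -0.47657626]
shift [  0.9   1.5 128.6] turn 0.002
```

arm_command([
  [[1,1,15],0],
  [[1,1,30],0],
  [[1,1,45],0],
  [[1,1,60],0],
  [[1,1,75],0],
])

```text
time_s: 29.7
tool_pos: [0.5251, -0.2721, 0.0692]
tool_rot: [-180.0, 0.1, -6.7]
force: [0.0, -0.6, 0.4]
grip_width: 0.0358
grasp_force: 20.0
```

arm_command([
  [[0,0,12],0],
  [[0,0,25],0],
  [[0,0,38],0],
  [[0,0,48],0],
  [[0,0,53],0],
])

```text
time_s: 30.2
tool_pos: [0.5253, -0.272, 0.0169]
tool_rot: [-180.0, 0.1, -6.7]
force: [0.4, 0.2, -0.7]
grip_width: 0.0357
grasp_force: 20.0
```

arm_command([
  [[0,0,0.5],0],
  [[0,0,1],0],
  [[0,0,1.5],0],
  [[0,0,1.5],0],
  [[0,0,1.5],0],
])

```text
time_s: 30.7
tool_pos: [0.5259, -0.2722, 0.0169]
tool_rot: [-180.0, -0.0, -6.7]
force: [-0.1, 0.3, -0.9]
grip_width: 0.0355
grasp_force: 20.0
```

Release, rise, and move left clear of the case for a look.

arm_command([
  [[0,0,0.5],0],
  [[0,0,0.5],0],
  [[0,0,0.5],0],
  [[0,0,0.5],0],
  [[0,0,0.5],0],
], grip=-0.06)

```text
time_s: 31.2
tool_pos: [0.5257, -0.2722, 0.0161]
tool_rot: [-180.0, -0.0, -6.7]
force: [0.3, -0.1, 0.5]
grip_width: 0.0462
grasp_force: 0.0
```

arm_command([
  [[0,0,-8],0],
  [[0,0,-28],0],
  [[0,0,-60],0],
  [[0,0,-95],0],
  [[0,0,-125],0],
])

```text
time_s: 31.7
tool_pos: [0.5257, -0.2727, 0.1433]
tool_rot: [180.0, -0.1, -6.8]
force: [1.2, 0.0, -0.5]
grip_width: 0.0461
grasp_force: 0.0
```

arm_command([
  [[-14,-40,0],0],
  [[-28,-85,0],0],
  [[-42,-130,0],0],
  [[-56,-175,0],0],
  [[-70,-220,0],0],
])

```text
time_s: 32.2
tool_pos: [0.4813, -0.0442, 0.1412]
tool_rot: [-180.0, -0.0, -6.8]
force: [1.2, 0.2, 0.1]
grip_width: 0.046
grasp_force: 0.0
```

arm_command([
  [[-10,-40,0],0],
  [[-15,-85,0],0],
  [[-20,-130,0],0],
  [[-22,-160,0],0],
  [[-22,-170,0],0],
])

```text
time_s: 32.7
tool_pos: [0.4796, 0.1296, 0.1415]
tool_rot: [-179.9, -0.0, -6.4]
force: [-0.1, -0.3, -0.7]
grip_width: 0.046
grasp_force: 0.0
```

arm_command([
  [[0,0,0],0],
  [[0,0,0],0],
  [[0,0,0],0],
  [[0,0,0],0],
  [[0,0,0],0],
])

```text
time_s: 33.2
tool_pos: [0.48, 0.1248, 0.1411]
tool_rot: [-180.0, 0.0, -6.8]
force: [-0.8, -0.2, -0.4]
grip_width: 0.0461
grasp_force: 0.0
```

```bash
python3 - <<'E'
from h import *
o=env.get_obs(); print(o['tool_pos'],o['grip_width'],o['force'])
p2,d2,c2=look('top'); cv2.imwrite('pics/t7.png',cv2.resize(p2[110:290,180:480],None,fx=2.6,fy=2.6,interpolation=cv2.INTER_CUBIC))
E
```

```text
[0.47999929 0.12482678 0.1411312 ] 0.046061168481677864 [-0.82650827 -0.2143973  -0.41611194]
```

View pics/t7.png

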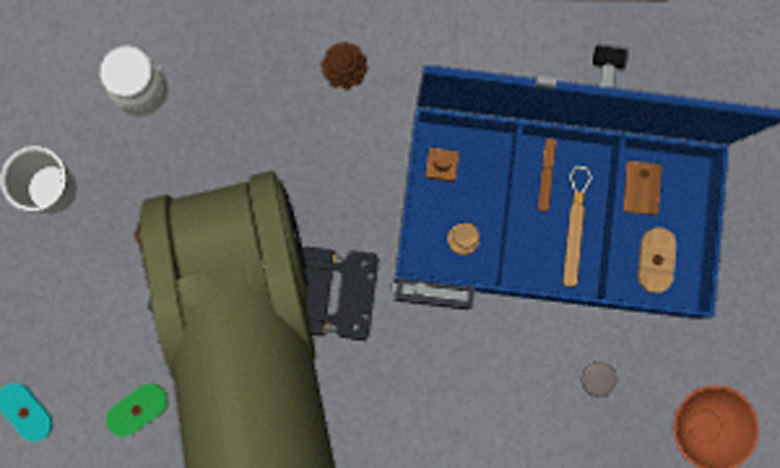

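The picture shows the stamp at (463,238), the loop tool from (570,283) to (581,168), and the rib at (658,260). Each lies in the compartment of its own kind. The lid is upright, the bolt is back and the visible bystanders have not moved. I hand the job in.

```bash
python3 -c "
from h import *
print(env.sign_off())"
```

```text
the job is handed in; nothing more can be done
None
```

I handed the job in at about 33 s of the 72 s allowed, with the bolt back, the lid upright and open, and the rib, loop tool and stamp each lowered into the compartment of its kind; no verdict came back.

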